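Ready the spare cell and hold the electrode bridge up

ROBOT

A 6-joint arm with a two-finger parallel gripper is mounted at the origin on the work surface. World frame = base frame: x ahead of the robot, y to its left, z up, the work surface at z = 0. Lengths are in mm, angles in degrees, forces in N, time in s.
With the tool pointing down it reaches from about 275 to 850 mm from the base axis. Payload 5.2 kg.
Tool frame: the origin (TCP) lies midway between the tips of the shut fingers; the grasp point (between the pads) lies 19 mm behind it (env.tcp_to_grasp is the distance from the TCP to the grasp point, in mm); z points along the fingers, y is the line along which they close (so a half turn about z gives the same grasp; the last joint's range is limited). The gripper opens to 85 mm and grips with 20 to 120 N. Pads are 22 mm wide; open, the fingers measure 114 mm over their backs; the gripper's body (76 mm by 85 mm) begins 54 mm behind the grasp point. The pads swing forward as they close: fully open they stand 13 mm farther back than shut.
Start: joints at [59.656, 14.817, 87.949, -0, 77.235, -11.62], TCP at [176.536, 520.903, 231.31] pointing down, gripper open.
Joint ranges: [-179.93, 179.93], [-52.35, 119.4], [10.71, 147.94], [-69.91, 249.91], [12.55, 155.21], [-178.61, 178.61]. Speed limits (degrees/s): [147.25, 147.25, 180, 180, 180, 180].

INTERFACE

Orientations are given as a 3x3 rotation matrix whose columns are the frame's x, y, z axes.
In Python, from bench import env gives the robot as it stands. The module is installed in compiled form; this text tells all that it offers.
- The arm moves only by the tool drive_tool, never from a script. Its argument "series" is a list of rows, each an object with "travel": the shift along the tool's x, y, z in mm, a list of three; "dr": the turn, a rotation vector about the tool's x, y, z in rad, a list of three; "hand": the opening in per cent of the stroke, from 0 (shut) to 100 (fully open). A call has 1 to 5 rows; each row shifts and turns the commanded pose from where the row before left it, along the tool's axes as they then stand; what a row does not reach is not made up. A row lasts 1/8 s, in which the tool goes at most 62.5 mm and 10.7 degrees, less where a joint would pass 70% of its speed; a pose out of reach is approached as far as the arm can. A call is refused whole if a number of a shift passes 62.5 or a number of a turn 0.188, either way. A call with a gripper value outside its range is refused whole. The fingers move at their own pace and stop on an object; "grip_force" is the grip in N (left out, the last holds). Time passes only in rows, so rows that do not move let the fingers close. It gives the time, the measured TCP pose, the force, the opening and the grip force at its end, in the units of the state.
- env.state(): the state, without advancing time (a new reading comes with each control period).
- env.camera(name): name is "scene" or "top" or "wrist"; returns a dict with "color" (400x640x3 uint8, blue, green, red), "fx", "fy", "cx", "cy" (pixels), "R" (3x3) and "t" (3): a world point X has camera coordinates R X + t; the wrist camera has in their place "T_tool_cam" (4x4, takes a point from camera to tool coordinates, whose origin is the TCP and whose axes are the flange's). Camera axes: x right, y down, z forward; pixel columns grow to the right and rows downward; lengths in mm; the calibration is good to about 2 mm. A picture is of the moment at which its call begins: read the wrist's pose just before it. There is no depth.
- env.finish_job(): hands the job in; it is judged then, once.
The state is a dict: "time_s": time; "q": joint angles; "qvel": joint speeds; "joint_efforts": joint torques, N m; "position": TCP position; "eef_rot": TCP orientation; "force": force on the tool from outside, world axes, zero at the start; "ft_torque": the same for the moment, N m; "finger_gap": opening from 0.0 (shut) to 1.0 (fully open); "grip_force": force on a finger pad.
Only numpy, scipy, OpenCV 4.12 (cv2) and the standard library are available. Lean on these libraries where they do the work, as an engineer would, in place of code of your own. Each camera call takes 0.05 s, during which the arm holds its last target. There are 200 camera calls.

TASK

Make up the spare cell first: gently lower the empty white liner cup into the empty blue beaker until it sits upright on the bottom, and let it go. Then pull the red knob of the bridge's coupler sideways as far as its spring lets it, lift the bridge off its ball by that knob without letting it fall back, and finish still holding the knob, at rest, with the electrode tips at least 20 mm above the rim of the cell on the stirrer, so that I can change the cells. Leave that cell and everything else on the bench where they stand.

Things in the scene. Friction and masses are not known exactly. Their poses are not given: they have to be found in the camera images.
- liner: loose empty white tapered liner cup, 90 mm tall, outer diameter 54 mm at the foot and 62 mm at the rim, wall 2.5 mm, floor 3 mm, 40 to 80 g; origin at the centre of its underside, z up through the mouth. Grip it across the outside just under the rim (60 to 62 mm wide there)
- spare_beaker: loose empty sky-blue straight-sided beaker, 65 mm tall, outer diameter 72 mm, inner diameter 66 mm, floor 3 mm thick, about 160 g; origin at the centre of its underside, z up through the mouth. The liner seated in it stands with its own origin 3 mm above the beaker's and its rim 28 mm above the beaker's rim
- stand: fixed electrode stand: base plate 170 x 330 x 8 mm, white magnetic stirrer in the middle, square hinge post at its +y end, round steel post with a 25 mm ball at its -y end; origin at the centre of the plate's underside. In its frame the hinge axis lies along x through (0, 130, 170) mm, the ball's centre at (0, -130, 170) mm; the knob sticks out to -x. Place and yaw vary
- ball (a point): centre of the fixed 25 mm steel ball, on a 10 mm neck on top of the stand's round post
- hinge_axis (a point): point on the bridge's hinge axis, in the middle of the hinge post's clevis, 170 mm above the bench; the axis runs along the stand's x
- bridge (a joint): angle of the electrode bridge, rad: 0 with its coupler down on the ball, grows as that end is lifted, up to 0.8; the coupler end moves on an arc of 260 mm radius about the hinge axis, up and towards the hinge post. It falls by its own weight (3 to 4.5 N at the knob) if let go. With the latch closed it cannot rise above about 0.015
- tongue: the bridge's arm: aluminium bar 22 x 236 x 16 mm with the dark steel coupler (an upside-down cup, 42 mm across, over the ball, the latch guide on its -x side), two terminals on top and, 130 mm from the hinge, a grey clamp block with a black rod and a copper strip (the electrodes) hanging into the cell; origin on the hinge axis, -y along the bar to the coupler, 260 mm away
- socket (a point): centre of the coupler's socket; coincides with ball while the bridge is down
- latch (a joint): how far the latch is drawn, m: 0 closed (its fork grips under the ball), grows as the red knob is pulled straight out along the stand's -x, stop at 0.020. The fork is free of the ball from 0.016. The spring resists with 4 N at the start, 9.5 N at the stop, and shuts it when let go; it must stay drawn until the coupler is off the ball
- pull_knob: latch with its red spool-shaped pull knob, axis along the stand's x; the knob's waist is 18 mm in diameter and 35 mm long between two flanges of 24 and 26 mm, free all round. Origin at the centre of the socket while the latch is closed, knob_grip 76 mm to its -x. It turns with the bridge as this rises
- knob_grip (a point): middle of the knob's waist, where to pinch it; with all closed 76 mm to -x of the ball's centre and 13.5 mm below it, 156.5 mm above the bench. Can be taken from above with the fingers closing along the stand's y
- electrode_tip (a point): between the lower ends of the two electrodes, 70 mm below the hinge axis and 130 mm from it while the bridge is down; the tips are then 46 mm below the cell's rim. At a bridge angle of 0.5 they are about 25 mm above the rim, at 0.6 about 40 mm
- cell: the cell in use, loose on the stirrer's top plate under the electrodes: a blue beaker of 72 mm diameter with a white liner in it, rim 93 mm above the underside; origin at the centre of the underside, 53 mm above the bench. Not to be moved
- jar: closed round jar with a green lid, 56 mm diameter, 85 mm tall, bystander; origin at the centre of its underside
- tape: roll of yellow tape lying flat, 94 mm diameter, 24 mm high, bystander; origin at the centre of its underside
- amber_bottle: amber bottle with a white cap, 58 mm diameter, 120 mm tall, bystander; origin at the centre of its underside
- wash_bottle: white bottle with a red cap, 64 mm diameter, 165 mm tall, bystander; origin at the centre of its underside
- thermometer: white hand-held thermometer lying flat, 100 x 42 x 18 mm with a 70 mm steel probe along +x, bystander; origin under the centre of its case
- vial_tray: empty yellow divided tray, 110 x 90 x 30 mm, bystander; origin at the centre of its underside
Not all that is in view belongs to the job. What is shaped like the spare_beaker but pink is not meant.

How it is judged (in metres and radians):
On the way, in this order (a step that is already met when the one before it is completed fails the run):
1. the white liner sits on the bottom of the blue beaker, upright, and is let go (horizontal distance between liner and spare_beaker below 0.008 m and z of liner in the frame of spare_beaker between 0 and 0.007 m and angle between liner's own z axis and vertical below 0.08 rad and contact force between liner and the fingers below 0.1 N and height (world z) of spare_beaker below 0.005 m and linear speed of liner below 0.03 m/s), for 0.3 s.
2. the latch is drawn clear of the ball by its knob while the bridge is still down (value of joint latch above 0.0155 m and value of joint bridge below 0.03 rad and contact force between pull_knob and the fingers above 1 N), for 0.1 s.
3. the coupler is lifted off the ball (distance between socket and ball above 0.045 m), for 0.1 s.
At the end, for the whole second after the job is handed in: Fingers on the red knob, bridge at rest (under 0.05 rad/s), electrode tips at least 15 mm above the cell's rim and the bridge not resting on cell, beaker or liner; liner at rest in the blue beaker on the bench: under 7 mm above its origin, within 8 mm of its axis, tilt under 0.08 rad (z of electrode_tip in the frame of cell above 0.108 m and contact force between pull_knob and the fingers above 1 N and velocity of joint bridge between -0.05 and 0.05 rad/s and contact force between tongue and cell below 0.2 N and contact force between tongue and spare_beaker below 0.2 N and contact force between tongue and liner below 0.2 N and horizontal distance between liner and spare_beaker below 0.008 m and z of liner in the frame of spare_beaker below 0.007 m and angle between liner's own z axis and vertical below 0.08 rad and height (world z) of spare_beaker below 0.005 m and linear speed of liner below 0.03 m/s); the arm keeps its last pose, push and grip.
It fails at once if the bridge, once lifted, falls: its angle closes faster than 1 rad/s (velocity of joint bridge below -1 rad/s and value of joint bridge above 0.05 rad).
It fails at once if the liner is dropped: out of the fingers and moving faster than 0.45 m/s (a fall of 10 mm) (contact force between liner and the fingers below 0.02 N and linear speed of liner above 0.45 m/s).
It fails at once if the blue beaker is tipped by more than 0.4 rad (angle between spare_beaker's own z axis and vertical above 0.4 rad).
It fails at once if the cell is moved by more than 15 mm or tipped by more than 0.2 rad (distance of cell from where it was at the start of the episode above 0.015 m or angle between cell's own z axis and vertical above 0.2 rad).
It fails at once if a bystander (jar, tape, bottles, thermometer, tray) is moved by more than 25 mm (distance of any of jar, tape, amber_bottle, wash_bottle, thermometer, vial_tray from where it was at the start of the episode above 0.025 m).
It also fails if it takes over 51 s, if anything falls off the work surface, if the arm or the gripper's body presses on something with over 40 N, if the wrist force passes 120 N, or if a joint passes its speed limit or range.

## Working session

There is one attempt and no reset: what is moved stays moved. The work goes in short steps, Python scripts to look and compute and a tool call to move; the robot and the scene stay as the last step left them, time stands still between calls to the robot, and variables do not carry over. Pictures are saved under pics/ and viewed, at most 10 in all, crops included, and the job is handed in when it is done.

Besides the shell and the picture viewer there is one more tool, called as a command line: name --argument value ..., lists and objects as JSON in quotes. drive_tool: Moves the arm, as the interface text tells. Its arguments: {"type":"object","properties":{"series":{"type":"array","items":{"type":"object","properties":{"travel":{"type":"array","items":{"type":"number"}},"dr":{"type":"array","items":{"type":"number"}},"hand":{"type":"number"}}}},"grip_force":{"type":"number"}},"required":["series"]}

```bash
mkdir -p pics; cat > h.py <<'E'
import numpy as np, cv2, pickle
def snap(env,name):
    s=env.state(); c=env.camera(name); c['s']=s
    if name=='wrist':
        T=np.array(c['T_tool_cam']); Rt=np.array(s['eef_rot']); p=np.array(s['position'])
        Rwc=Rt@T[:3,:3]; C=Rt@T[:3,3]+p
    else:
        R=np.array(c['R']); Rwc=R.T; C=-R.T@np.array(c['t']).ravel()
    c['Rwc']=Rwc; c['C']=C; return c
def plane(c,u,v,z):
    d=c['Rwc']@np.array([(u-c['cx'])/c['fx'],(v-c['cy'])/c['fy'],1]); return c['C']+d*(z-c['C'][2])/d[2]
def proj(c,X):
    x=c['Rwc'].T@(np.array(X)-c['C']); return c['fx']*x[0]/x[2]+c['cx'],c['fy']*x[1]/x[2]+c['cy']
E
python3 - <<'E'
from bench import env
from h import *
cs={}
for n in('top','scene','wrist'):
    c=snap(env,n);cs[n]=c;print(n,c['C'].round(),c['fx'],c['Rwc'][:,2].round(2))
pickle.dump(cs,open('c0.pkl','wb'))
cv2.imwrite('pics/top.png',cs['top']['color'])
cv2.imwrite('pics/scene.png',cs['scene']['color'])
print(env.state()['eef_rot'],env.state()['time_s'],env.tcp_to_grasp)
E
```

```text
top [ 253.   -7. 1809.] 508.8475387105621 [ 0.16 -0.01 -0.99]
scene [1484.  220. 1102.] 442.3251464184403 [-0.69 -0.17 -0.71]
wrist [ 98. 547. 373.] 282.1608608658486 [ 0.3  -0.1  -0.95]
[[-9.47074695e-01  3.21012426e-01 -7.37915250e-04]
 [ 3.21013136e-01  9.47073917e-01 -1.24993421e-03]
 [ 2.97615873e-04 -1.42066155e-03 -9.99998947e-01]] 0.15 18.700000000000003
```

View pics/top.png

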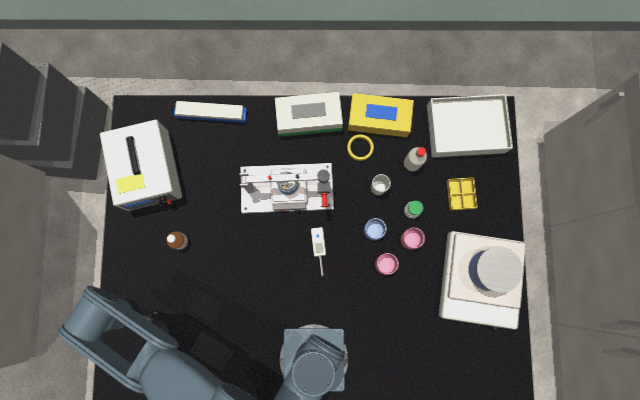

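View pics/scene.png

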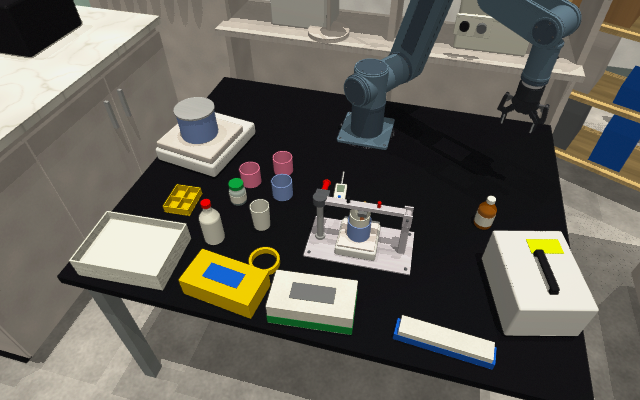

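Top view: the liner is the white cup at about (381,185) and the blue beaker is at (375,229). Pink beakers sit at (413,239) and (387,264). They have the same shape but the wrong colour, so (375,229) is the one meant. The stand is at (287,188), with its ball end on the right and the red knob at (325,200).

```bash
python3 - <<'E'
from h import *
cs=pickle.load(open('c0.pkl','rb'));c=cs['top'];im=c['color']
crop=im[140:260,230:430];cv2.imwrite('pics/crop.png',cv2.resize(crop,None,fx=4,fy=4,interpolation=cv2.INTER_CUBIC))
hsv=cv2.cvtColor(im,cv2.COLOR_BGR2HSV)
def blobs(m,win,zs,tag):
    x0,y0,x1,y1=win;mm=np.zeros(m.shape,np.uint8);mm[y0:y1,x0:x1]=m[y0:y1,x0:x1]
    cn,_=cv2.findContours(mm,cv2.RETR_EXTERNAL,cv2.CHAIN_APPROX_NONE)
    for k in cn:
        if cv2.contourArea(k)<15: continue
        e=cv2.fitEllipse(k) if len(k)>5 else None; b=cv2.boundingRect(k)
        print(tag,b,np.round(e,1) if False else (e[0],e[1]),[plane(c,*e[0],z).round(1) for z in zs])
blobs(((im.min(2)>70)*255).astype(np.uint8),(365,170,395,202),[90,45],'liner')
blobs(cv2.inRange(hsv,(100,50,70),(125,255,255)),(360,215,390,245),[65,32],'beaker')
blobs(cv2.inRange(hsv,(0,150,90),(8,255,255))|cv2.inRange(hsv,(172,150,90),(180,255,255)),(310,180,340,220),[157],'knob')
print('scale',[np.linalg.norm(plane(c,300,200,z)-plane(c,301,200,z)) for z in(90,65,157)])
for n,(u,v) in dict(ball=(323,176)).items(): print(n,plane(c,u,v,185))
E
```

```text
liner (371, 174, 20, 21) ((380.260009765625, 183.86241149902344), (17.710906982421875, 21.485809326171875)) [array([ 595. , -230.5,   90. ]), array([ 603.9, -236.3,   45. ])]
beaker (364, 218, 23, 22) ((374.6895751953125, 228.70164489746094), (20.89912223815918, 22.336917877197266)) [array([ 442.5, -211.4,   65. ]), array([ 446.1, -215.2,   32. ])]
knob (321, 193, 7, 14) ((324.16766357421875, 198.9600372314453), (5.547818183898926, 16.692651748657227)) [array([530.8, -35.9, 157. ])]
scale [np.float64(3.423238484573508), np.float64(3.473016979129448), np.float64(3.289832119163582)]
ball [602.06601644 -31.75138041 185.        ]
```

View pics/crop.png

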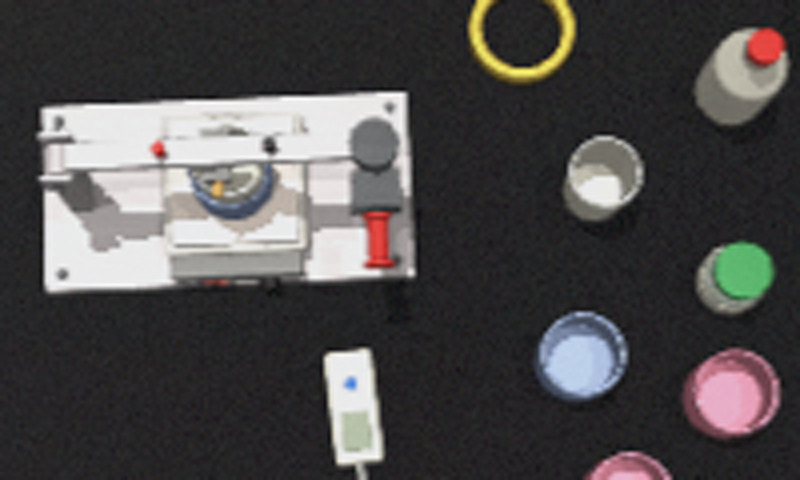

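The crop confirms it: the sky-blue beaker is at crop (583,355), the upright white liner at (604,172), and the pink beakers lie apart from both. The stand yaw is about 2.6°. I'll move over the liner for a closer look.

drive_tool --series '[{"travel": [0, 0, -10], "dr": [0, 0, -0.186], "hand": 100}, {"travel": [0, 0, -10], "dr": [0, 0, -0.186], "hand": 100}, {"travel": [-27, -55, 0], "dr": [0, 0, 0], "hand": 100}, {"travel": [-27, -55, 0], "dr": [0, 0, 0], "hand": 100}, {"travel": [-27, -55, 0], "dr": [0, 0, 0], "hand": 100}]'

```text
time_s: 0.78
position: [265.2, 358.2, 251.1]
eef_rot: [[-0.999, -0.046, 0.0], [-0.046, 0.999, -0.0], [-0.0, -0.0, -1.0]]
force: [1.3, -0.4, 0.0]
finger_gap: 1.001
grip_force: 0.0
```

drive_tool --series '[{"travel": [-27, -55, 0], "dr": [0, 0, 0], "hand": 100}, {"travel": [-27, -55, 0], "dr": [0, 0, 0], "hand": 100}, {"travel": [-27, -55, 0], "dr": [0, 0, 0], "hand": 100}, {"travel": [-27, -55, 0], "dr": [0, 0, 0], "hand": 100}, {"travel": [-27, -55, 0], "dr": [0, 0, 0], "hand": 100}]'

```text
time_s: 1.4
position: [412.7, 89.2, 251.4]
eef_rot: [[-0.999, -0.045, 0.0], [-0.045, 0.999, 0.0], [-0.0, 0.0, -1.0]]
force: [0.5, 0.7, -0.0]
finger_gap: 0.998
grip_force: 0.0
```

drive_tool --series '[{"travel": [-27, -55, 0], "dr": [0, 0, 0], "hand": 100}, {"travel": [-27, -55, 0], "dr": [0, 0, 0], "hand": 100}, {"travel": [-27, -55, 0], "dr": [0, 0, 0], "hand": 100}, {"travel": [-27, -55, 0], "dr": [0, 0, 0], "hand": 100}, {"travel": [0, 0, 0], "dr": [0, 0, 0], "hand": 100}]'

```text
time_s: 2.02
position: [531.2, -127.7, 250.0]
eef_rot: [[-0.999, -0.041, -0.001], [-0.041, 0.999, -0.0], [0.001, -0.0, -1.0]]
force: [-0.8, 1.5, 0.0]
finger_gap: 1.0
grip_force: 0.0
```

drive_tool --series '[{"travel": [-31, -53, 0], "dr": [0, 0, 0], "hand": 100}, {"travel": [-31, -53, 0], "dr": [0, 0, 0], "hand": 100}, {"travel": [0, 0, 0], "dr": [0, 0, 0], "hand": 100}, {"travel": [0, 0, 0], "dr": [0, 0, 0], "hand": 100}]'

```text
time_s: 2.52
position: [596.1, -225.7, 250.6]
eef_rot: [[-0.999, -0.045, -0.002], [-0.045, 0.999, 0.002], [0.002, 0.002, -1.0]]
force: [-0.2, -0.6, -0.6]
finger_gap: 0.997
grip_force: 0.0
```

```bash
python3 - <<'E'
from bench import env
from h import *
c=snap(env,'wrist');pickle.dump(c,open('w1.pkl','wb'));cv2.imwrite('pics/w1.png',c['color'])
t=snap(env,'top');pickle.dump(t,open('t1.pkl','wb'))
print(c['s']['position'],c['C'],proj(c,[597,-232,90]),proj(c,[441,-212,65]))
E
```

```text
[ 596.11896236 -225.68466249  250.61317519] [ 513.87283747 -230.32062888  393.59043341] (np.float64(312.74921237062733), np.float64(179.6213660842703)) (np.float64(338.65918658695006), np.float64(26.502419579510985))
```

View pics/w1.png

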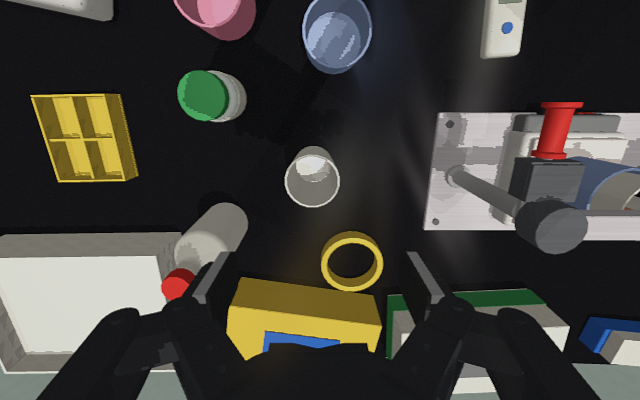

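The wrist view shows the liner rim at about (312,180), the beaker rim at about (337,32), the knob waist at about (557,130) and the fingers at the bottom. I'll refine these positions from contours.

```bash
cat >> h.py <<'E'
def circ(c,mask,win,z,tag,frac=1):
    # rim: project hull contour points to plane z, fit circle
    x0,y0,x1,y1=win;mm=np.zeros(mask.shape,np.uint8);mm[y0:y1,x0:x1]=mask[y0:y1,x0:x1]
    cn,_=cv2.findContours(mm,cv2.RETR_EXTERNAL,cv2.CHAIN_APPROX_NONE);k=max(cn,key=cv2.contourArea)
    P=np.array([plane(c,u,v,z)[:2] for u,v in cv2.convexHull(k)[:,0]])
    # inner/outer silhouette includes body on camera side; keep inliers iteratively
    from scipy.optimize import least_squares
    f=lambda p:np.hypot(*(P-p[:2]).T)-p[2]
    r=least_squares(f,[*P.mean(0),33],loss='soft_l1',f_scale=1.0)
    print(tag,cv2.boundingRect(k),r.x.round(1),'res',np.abs(f(r.x)).round(1).mean()); return r.x
E
python3 - <<'E'
from h import *
w=pickle.load(open('w1.pkl','rb'));im=w['color'];hsv=cv2.cvtColor(im,cv2.COLOR_BGR2HSV)
white=((im.min(2)>60)*255).astype(np.uint8)
circ(w,white,(280,135,345,212),90,'liner')
circ(w,cv2.inRange(hsv,(95,30,50),(130,255,255)),(295,0,380,80),65,'beaker')
red=cv2.inRange(hsv,(0,150,90),(6,255,255))|cv2.inRange(hsv,(174,150,90),(180,255,255))
red[:, :500]=0; red[200:]=0
ys,xs=np.nonzero(red);print('red',xs.min(),xs.max(),ys.min(),ys.max())
for v in range(ys.min(),ys.max()+1,6):
    r=xs[ys==v];print(v,r.min(),r.max(),end=' | ')
E
```

```text
liner (284, 146, 56, 62) [ 596.  -232.2   33.1] res 1.6419354838709677
beaker (302, 0, 71, 78) [ 448.6 -212.5   38. ] res 2.1307692307692307
red 531 593 102 159
102 543 582 | 108 547 575 | 114 545 573 | 120 544 570 | 126 542 569 | 132 541 567 | 138 539 565 | 144 538 563 | 150 536 562 | 156 535 565 |
```

drive_tool --series '[{"travel": [-1, -6.5, 50], "dr": [0, 0, 0], "hand": 100}, {"travel": [0, 0, 50], "dr": [0, 0, 0], "hand": 100}, {"travel": [0, 0, 50], "dr": [0, 0, 0], "hand": 100}, {"travel": [0, 0, 34], "dr": [0, 0, 0], "hand": 100}, {"travel": [0, 0, 0], "dr": [0, 0, 0], "hand": 100}]'

```text
time_s: 3.25
position: [595.8, -230.7, 65.2]
eef_rot: [[-0.999, -0.047, -0.005], [-0.047, 0.999, 0.003], [0.005, 0.003, -1.0]]
force: [0.8, 0.2, 0.4]
finger_gap: 1.002
grip_force: 0.0
```

drive_tool --series '[{"travel": [0, 0, 0], "dr": [0, 0, 0], "hand": 60}, {"travel": [0, 0, 0], "dr": [0, 0, 0], "hand": 60}, {"travel": [0, 0, 0], "dr": [0, 0, 0], "hand": 60}, {"travel": [0, 0, 0], "dr": [0, 0, 0], "hand": 60}]' --grip_force 20

```text
time_s: 3.75
position: [599.6, -233.5, 70.4]
eef_rot: [[-0.999, -0.045, 0.004], [-0.045, 0.999, -0.002], [-0.004, -0.002, -1.0]]
force: [-0.6, 2.0, 7.2]
finger_gap: 0.714
grip_force: 21.7
```

drive_tool --series '[{"travel": [0, 0, -20], "dr": [0, 0, 0], "hand": 60}, {"travel": [0, 0, -40], "dr": [0, 0, 0], "hand": 60}, {"travel": [0, 0, -50], "dr": [0, 0, 0], "hand": 60}, {"travel": [37, 13, 0], "dr": [0, 0, 0], "hand": 60}, {"travel": [37, 13, 0], "dr": [0, 0, 0], "hand": 60}]'

```text
time_s: 4.38
position: [522.8, -211.0, 179.3]
eef_rot: [[-0.999, -0.045, 0.003], [-0.045, 0.999, -0.002], [-0.003, -0.003, -1.0]]
force: [-1.0, 0.1, -1.0]
finger_gap: 0.711
grip_force: 22.1
```

drive_tool --series '[{"travel": [0, 0, 0], "dr": [0, 0, 0], "hand": 60}, {"travel": [0, 0, 0], "dr": [0, 0, 0], "hand": 60}, {"travel": [0, 0, 0], "dr": [0, 0, 0], "hand": 60}, {"travel": [0, 0, 0], "dr": [0, 0, 0], "hand": 60}]'

```text
time_s: 4.88
position: [523.6, -211.0, 177.2]
eef_rot: [[-0.999, -0.045, 0.0], [-0.045, 0.999, -0.0], [-0.0, -0.0, -1.0]]
force: [-0.2, 0.0, -0.3]
finger_gap: 0.71
grip_force: 22.1
```

```bash
python3 - <<'E'
from bench import env
from h import *
w=snap(env,'wrist');pickle.dump(w,open('w2.pkl','wb'));im=w['color'];cv2.imwrite('pics/w2.png',im)
s=w['s'];print(s['position'],s['force'],s['finger_gap'],s['grip_force'],proj(w,[443,-212,65]))
hsv=cv2.cvtColor(im,cv2.COLOR_BGR2HSV)
circ(w,cv2.inRange(hsv,(95,30,50),(130,255,255)),(240,20,420,200),65,'beaker')
E
```

```text
[ 523.63178398 -211.0023622   177.19499513] [-0.16691359  0.03437186 -0.30500545] 0.7099041270271337 22.128442229659413 (np.float64(321.95907585910817), np.float64(102.87905503115613))
beaker (278, 46, 122, 133) [ 454.2 -195.1   55.3] res 2.248484848484848
```

View pics/w2.png

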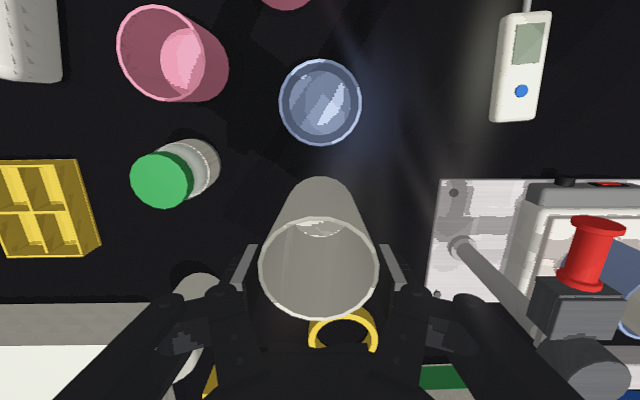

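The beaker rim is an ellipse centred at about (320,102), spanning 278–362 by 59–146. The liner hangs upright in the fingers, with its rim centre at about (318,268).

```bash
python3 - <<'E'
from h import *
w=pickle.load(open('w2.pkl','rb'));im=w['color'];hsv=cv2.cvtColor(im,cv2.COLOR_BGR2HSV)
b=circ(w,cv2.inRange(hsv,(95,45,50),(130,255,255)),(274,54,368,150),65,'beaker')
print('by bbox',[plane(w,*p,65).round(1) for p in((278,102),(362,102),(320,59),(320,146),(320,102))])
gray=((im.min(2)>70)*255).astype(np.uint8)
for z in(195,197): print('liner',[plane(w,*p,z).round(1) for p in((258,268),(379,268),(318,217),(318,319),(318,268))])
E
```

```text
beaker (278, 54, 90, 96) [ 443.8 -204.8   43.4] res 2.132142857142857
by bbox [array([ 444. , -249.7,   65. ]), array([ 440.7, -177.8,   65. ]), array([ 409. , -215.3,   65. ]), array([ 479.9, -211.9,   65. ]), array([ 442.4, -213.7,   65. ])]
liner [array([ 523.7, -242.5,  195. ]), array([ 520.9, -180.6,  195. ]), array([ 494.1, -213.1,  195. ]), array([ 554.7, -210.3,  195. ]), array([ 522.3, -211.8,  195. ])]
liner [array([ 522.4, -242.1,  197. ]), array([ 519.6, -181.1,  197. ]), array([ 493.2, -213.1,  197. ]), array([ 552.9, -210.4,  197. ]), array([ 521. , -211.8,  197. ])]
```

drive_tool --series '[{"travel": [40, 1, 0], "dr": [0, 0, 0], "hand": 60}, {"travel": [39, 0.5, 0], "dr": [0, 0, 0], "hand": 60}, {"travel": [0, 0, 15], "dr": [0, 0, 0], "hand": 60}, {"travel": [0, 0, 15], "dr": [0, 0, 0], "hand": 60}, {"travel": [0, 0, 0], "dr": [0, 0, 0], "hand": 60}]'

```text
time_s: 5.55
position: [443.9, -212.2, 145.5]
eef_rot: [[-0.999, -0.046, -0.002], [-0.046, 0.999, 0.002], [0.002, 0.002, -1.0]]
force: [-0.1, 0.2, -1.0]
finger_gap: 0.714
grip_force: 22.1
```

drive_tool --series '[{"travel": [0, 0, 0], "dr": [0, 0, 0], "hand": 60}, {"travel": [0, 0, 0], "dr": [0, 0, 0], "hand": 60}]'

```text
time_s: 5.8
position: [444.6, -212.9, 147.5]
eef_rot: [[-0.999, -0.046, 0.0], [-0.046, 0.999, -0.0], [-0.0, -0.0, -1.0]]
force: [-0.0, -0.2, -1.6]
finger_gap: 0.711
grip_force: 22.1
```

```bash
python3 - <<'E'
from bench import env
from h import *
s=env.state();print(s['position'],s['force'])
t=snap(env,'scene');w=snap(env,'wrist')
a=cv2.resize(t['color'][140:220,230:330],(500,400),interpolation=cv2.INTER_CUBIC)
b=cv2.resize(w['color'][40:360,180:460],(280,320))
o=np.zeros((400,780,3),np.uint8);o[:,:500]=a;o[:320,500:]=b;cv2.imwrite('pics/v3.png',o)
E
```

```text
[ 444.59734424 -212.90259785  147.52115672] [-0.04255098 -0.16498225 -1.55000188]
```

View pics/v3.png

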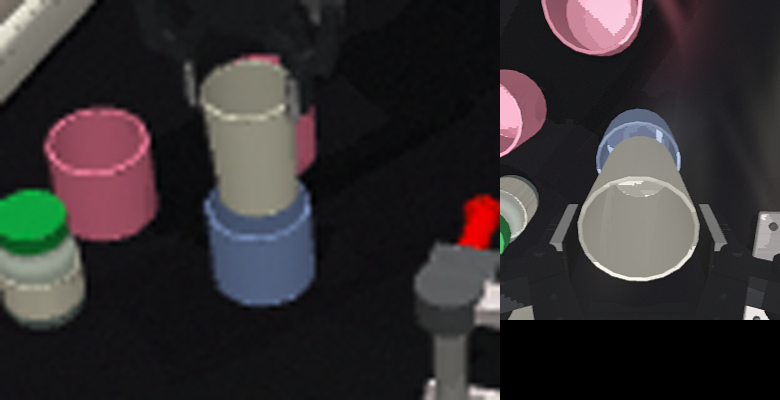

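The scene crop shows the liner foot centred over the blue rim, both near column 257–259. I'll lower it gently.

drive_tool --series '[{"travel": [0, 0, 14], "dr": [0, 0, 0], "hand": 60}, {"travel": [0, 0, 14], "dr": [0, 0, 0], "hand": 60}, {"travel": [0, 0, 14], "dr": [0, 0, 0], "hand": 60}, {"travel": [0, 0, 12], "dr": [0, 0, 0], "hand": 60}, {"travel": [0, 0, 8], "dr": [0, 0, 0], "hand": 60}]'

```text
time_s: 6.52
position: [443.6, -212.5, 84.2]
eef_rot: [[-0.999, -0.045, -0.001], [-0.045, 0.999, 0.001], [0.001, 0.001, -1.0]]
force: [-0.1, -0.1, -0.3]
finger_gap: 0.712
grip_force: 22.1
```

drive_tool --series '[{"travel": [0, 0, 3], "dr": [0, 0, 0], "hand": 60}, {"travel": [0, 0, 2], "dr": [0, 0, 0], "hand": 60}, {"travel": [0, 0, 0], "dr": [0, 0, 0], "hand": 60}, {"travel": [0, 0, 0], "dr": [0, 0, 0], "hand": 60}]'

```text
time_s: 7.02
position: [444.2, -212.9, 80.7]
eef_rot: [[-0.999, -0.045, 0.001], [-0.045, 0.999, -0.0], [-0.001, -0.001, -1.0]]
force: [0.1, -0.5, -0.5]
finger_gap: 0.709
grip_force: 22.1
```

drive_tool --series '[{"travel": [0, 0, 2], "dr": [0, 0, 0], "hand": 60}, {"travel": [0, 0, 2], "dr": [0, 0, 0], "hand": 60}, {"travel": [0, 0, 1], "dr": [0, 0, 0], "hand": 60}, {"travel": [0, 0, 0], "dr": [0, 0, 0], "hand": 60}]'

```text
time_s: 7.52
position: [443.9, -212.7, 75.2]
eef_rot: [[-0.999, -0.045, -0.0], [-0.045, 0.999, 0.0], [0.0, 0.0, -1.0]]
force: [0.1, 0.3, -0.8]
finger_gap: 0.711
grip_force: 22.1
```

drive_tool --series '[{"travel": [0, 0, 1], "dr": [0, 0, 0], "hand": 60}, {"travel": [0, 0, 1], "dr": [0, 0, 0], "hand": 60}, {"travel": [0, 0, 0], "dr": [0, 0, 0], "hand": 60}]'

```text
time_s: 7.9
position: [444.1, -212.8, 73.5]
eef_rot: [[-0.999, -0.045, 0.0], [-0.045, 0.999, -0.0], [-0.0, -0.0, -1.0]]
force: [0.2, 1.0, 1.0]
finger_gap: 0.707
grip_force: 22.3
```

drive_tool --series '[{"travel": [0, 0, 1], "dr": [0, 0, 0], "hand": 60}, {"travel": [0, 0, 0.5], "dr": [0, 0, 0], "hand": 60}, {"travel": [0, 0, 0], "dr": [0, 0, 0], "hand": 60}]'

```text
time_s: 8.28
position: [444.6, -212.8, 73.3]
eef_rot: [[-0.999, -0.045, 0.002], [-0.045, 0.999, -0.001], [-0.002, -0.001, -1.0]]
force: [-2.1, 3.1, 13.8]
finger_gap: 0.714
grip_force: 23.1
```

The contact force rose to 14 N at the expected height, so the liner is seated. Releasing.

drive_tool --series '[{"travel": [0, 0, -1], "dr": [0, 0, 0], "hand": 80}, {"travel": [0, 0, 0], "dr": [0, 0, 0], "hand": 100}, {"travel": [0, 0, 0], "dr": [0, 0, 0], "hand": 100}, {"travel": [0, 0, 0], "dr": [0, 0, 0], "hand": 100}]'

```text
time_s: 8.78
position: [443.9, -212.8, 72.6]
eef_rot: [[-0.999, -0.045, -0.0], [-0.045, 0.999, 0.0], [0.0, 0.0, -1.0]]
force: [-0.1, 0.2, 0.9]
finger_gap: 0.999
grip_force: 0.0
```

drive_tool --series '[{"travel": [0, 0, -10], "dr": [0, 0, 0], "hand": 100}, {"travel": [0, 0, -30], "dr": [0, 0, 0], "hand": 100}, {"travel": [0, 0, -55], "dr": [0, 0, 0], "hand": 100}, {"travel": [0, 0, -55], "dr": [0, 0, 0], "hand": 100}, {"travel": [0, 0, 0], "dr": [0, 0, 0], "hand": 100}]'

```text
time_s: 9.4
position: [446.3, -214.6, 228.3]
eef_rot: [[-0.999, -0.045, 0.008], [-0.045, 0.999, -0.007], [-0.008, -0.007, -1.0]]
force: [0.4, -0.4, 0.4]
finger_gap: 1.0
grip_force: 0.0
```

```bash
python3 - <<'E'
from bench import env
from h import *
s=env.state();print(s['position'],s['force'],s['time_s'])
t=snap(env,'scene');w=snap(env,'wrist');pickle.dump((t,w),open('v4.pkl','wb'))
a=cv2.resize(t['color'][140:240,240:340],(400,400),interpolation=cv2.INTER_CUBIC)
b=cv2.resize(w['color'],(400,250))
o=np.zeros((400,800,3),np.uint8);o[:,:400]=a;o[:250,400:]=b;cv2.imwrite('pics/v4.png',o)
E
```

```text
[ 446.3419911  -214.55420157  228.32053917] [ 0.38106655 -0.36895696  0.40097228] 9.4
```

View pics/v4.png

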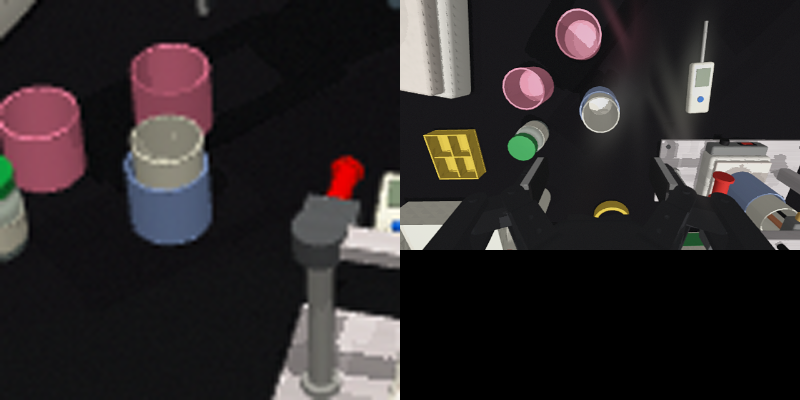

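The liner sits upright in the blue beaker. The scene crop shows its rim at (168,140), concentric above the blue rim. Next I'll go over the knob.

drive_tool --series '[{"travel": [-29, 54, -4], "dr": [0, 0, 0], "hand": 100}, {"travel": [-29, 54, -4], "dr": [0, 0, 0], "hand": 100}, {"travel": [-29, 54, 0], "dr": [0, 0, 0], "hand": 100}, {"travel": [0, 14, 0], "dr": [0, 0, 0], "hand": 100}, {"travel": [0, 0, 0], "dr": [0, 0, 0], "hand": 100}]'

```text
time_s: 10.12
position: [521.8, -32.2, 229.3]
eef_rot: [[-0.999, -0.047, -0.003], [-0.047, 0.999, 0.0], [0.003, 0.001, -1.0]]
force: [0.4, -1.6, 0.1]
finger_gap: 1.001
grip_force: 0.0
```

drive_tool --series '[{"travel": [0, 0, 0], "dr": [0, 0, 0], "hand": 100}, {"travel": [0, 0, 0], "dr": [0, 0, 0], "hand": 100}]'

```text
time_s: 10.38
position: [522.5, -34.5, 230.7]
eef_rot: [[-0.999, -0.043, -0.0], [-0.043, 0.999, -0.0], [0.0, -0.0, -1.0]]
force: [0.1, 0.2, 0.7]
finger_gap: 0.999
grip_force: 0.0
```

```bash
python3 - <<'E'
from bench import env
from h import *
w=snap(env,'wrist');pickle.dump(w,open('w5.pkl','wb'));im=w['color'];cv2.imwrite('pics/w5.png',im)
print(w['s']['position'],w['C'],env.state()['eef_rot'])
hsv=cv2.cvtColor(im,cv2.COLOR_BGR2HSV)
red=cv2.inRange(hsv,(0,140,60),(6,255,255))|cv2.inRange(hsv,(174,140,60),(180,255,255))
n,l,st,ce=cv2.connectedComponentsWithStats(red)
for i in range(1,n):
    if st[i,4]>150: print(st[i],ce[i].round(1))
i=1+np.argmax(st[1:,4]);ys,xs=np.nonzero(l==i)
for v in range(ys.min(),ys.max()+1,4):
    r=xs[ys==v];print(v,r.min(),r.max(),plane(w,(r.min()+r.max())/2,v,156.5).round(1)[:2])
E
```

```text
[522.53633359 -34.5256362  230.65745329] [440.10330281 -38.69563279 373.53905156] [[-9.99074593e-01 -4.30109120e-02 -1.38751909e-04]
 [-4.30108780e-02  9.99074575e-01 -2.39064794e-04]
 [ 1.48905899e-04 -2.32875720e-04 -9.99999962e-01]]
[303 184  28  59 876] [314.7 215.3]
[526 307  31  28 372] [542.4 320.5]
184 308 318 [503.4 -40.1]
188 303 315 [506.9 -43.2]
192 303 324 [510.1 -39.5]
196 308 315 [513.6 -41. ]
200 308 315 [517.1 -40.8]
204 308 324 [520.4 -37. ]
208 308 323 [523.9 -37.3]
212 308 323 [527.5 -37.2]
216 308 323 [531. -37.]
220 308 323 [534.6 -36.9]
224 308 323 [538.3 -36.7]
228 308 324 [542.  -36.2]
232 306 325 [545.7 -36.4]
236 305 318 [549.6 -39.7]
240 308 327 [553.2 -34.4]
```

View pics/w5.png

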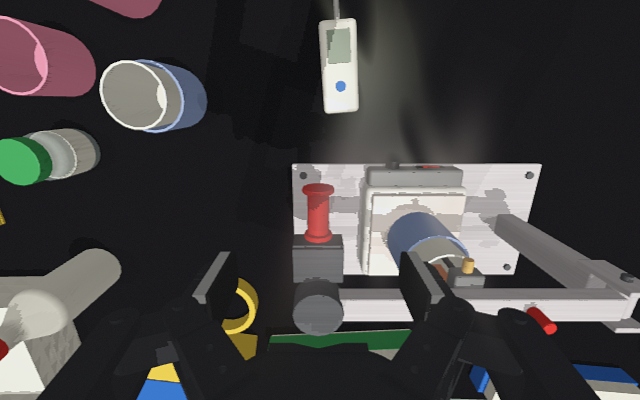

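The knob waist spans v≈195–234 at u≈308–328, which puts it at x 508–543 (35 mm, as stated) with its centre at about (525.7,−36.3). The plate edges are parallel to the image rows, so the yaw matches the tool.

drive_tool --series '[{"travel": [-3, -2, 30], "dr": [0, 0, 0], "hand": 100}, {"travel": [0, 0, 30], "dr": [0, 0, 0], "hand": 80}, {"travel": [0, 0, 24], "dr": [0, 0, 0], "hand": 60}, {"travel": [0, 0, 10], "dr": [0, 0, 0], "hand": 60}, {"travel": [0, 0, 0], "dr": [0, 0, 0], "hand": 60}]'

```text
time_s: 11.05
position: [525.8, -35.3, 136.6]
eef_rot: [[-0.999, -0.044, -0.001], [-0.044, 0.999, 0.0], [0.001, 0.0, -1.0]]
force: [-0.1, 0.6, -0.0]
finger_gap: 0.597
grip_force: 0.0
```

drive_tool --series '[{"travel": [0, 0, 0], "dr": [0, 0, 0], "hand": 60}, {"travel": [0, 0, 0], "dr": [0, 0, 0], "hand": 60}]'

```text
time_s: 11.3
position: [526.7, -35.1, 137.9]
eef_rot: [[-0.999, -0.045, 0.002], [-0.045, 0.999, -0.001], [-0.002, -0.001, -1.0]]
force: [0.1, -0.1, -0.6]
finger_gap: 0.596
grip_force: 0.0
```

```bash
python3 - <<'E'
from bench import env
from h import *
w=snap(env,'wrist');im=w['color'];s=w['s'];print(s['position'],s['force'])
cv2.imwrite('pics/w6.png',cv2.resize(im[150:400,180:460],(672,600)))
E
```

```text
[526.67289475 -35.09449075 137.85655153] [ 0.08491051 -0.0666931  -0.55575399]
```

View pics/w6.png

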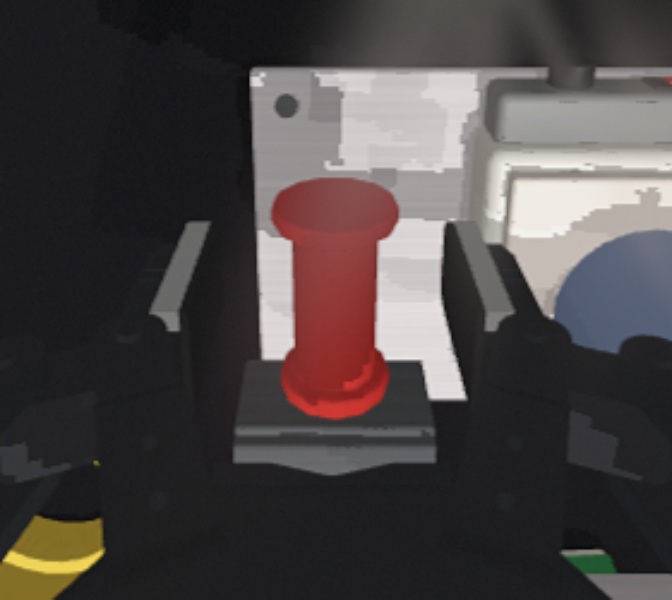

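The knob waist (crop u 293–377) sits midway between the pads, at about 180 and 478. Closing on it.

drive_tool --series '[{"travel": [0, 0, 0], "dr": [0, 0, 0], "hand": 0}, {"travel": [0, 0, 0], "dr": [0, 0, 0], "hand": 0}, {"travel": [0, 0, 0], "dr": [0, 0, 0], "hand": 0}, {"travel": [0, 0, 0], "dr": [0, 0, 0], "hand": 0}, {"travel": [0, 0, 0], "dr": [0, 0, 0], "hand": 0}]' --grip_force 70

```text
time_s: 11.98
position: [526.1, -34.6, 137.1]
eef_rot: [[-0.999, -0.045, 0.0], [-0.045, 0.999, 0.0], [-0.0, 0.0, -1.0]]
force: [-1.3, 3.0, 5.9]
finger_gap: 0.184
grip_force: 68.3
```

drive_tool --series '[{"travel": [5, 0, 0], "dr": [0, 0, 0], "hand": 0}, {"travel": [5, 0, 0], "dr": [0, 0, 0], "hand": 0}, {"travel": [5, 0, 0], "dr": [0, 0, 0], "hand": 0}, {"travel": [3, 0, 0], "dr": [0, 0, 0], "hand": 0}, {"travel": [0, 0, 0], "dr": [0, 0, 0], "hand": 0}]'

```text
time_s: 12.6
position: [510.5, -35.4, 137.3]
eef_rot: [[-0.999, -0.045, 0.006], [-0.045, 0.999, 0.0], [-0.006, 0.0, -1.0]]
force: [7.8, 4.9, -0.0]
finger_gap: 0.189
grip_force: 68.2
```

drive_tool --series '[{"travel": [2, 0, 0], "dr": [0, 0, 0], "hand": 0}, {"travel": [2, 0, 0], "dr": [0, 0, 0], "hand": 0}, {"travel": [0, 0, 0], "dr": [0, 0, 0], "hand": 0}, {"travel": [0, 0, 0], "dr": [0, 0, 0], "hand": 0}]'

```text
time_s: 13.1
position: [506.9, -35.5, 137.3]
eef_rot: [[-0.999, -0.045, 0.006], [-0.045, 0.999, 0.0], [-0.006, 0.0, -1.0]]
force: [7.3, 4.5, -0.8]
finger_gap: 0.187
grip_force: 68.2
```

drive_tool --series '[{"travel": [1.5, 0, 0], "dr": [0, 0, 0], "hand": 0}, {"travel": [0, 0, 0], "dr": [0, 0, 0], "hand": 0}, {"travel": [0, 0, 0], "dr": [0, 0, 0], "hand": 0}]'

```text
time_s: 13.48
position: [506.1, -35.6, 137.4]
eef_rot: [[-0.999, -0.045, 0.008], [-0.045, 0.999, 0.001], [-0.008, 0.0, -1.0]]
force: [10.4, 5.9, -2.4]
finger_gap: 0.187
grip_force: 68.3
```

The latch is at its stop: about 20 mm drawn, with the force up to 10 N. I'll lift along the arc, turning the tool with the bridge.

drive_tool --series '[{"travel": [0, -0.9, -7.8], "dr": [0.03, 0, 0], "hand": 0}, {"travel": [0, -1.1, -10.4], "dr": [0.04, 0, 0], "hand": 0}, {"travel": [0, -1.1, -10.4], "dr": [0.04, 0, 0], "hand": 0}]'

```text
time_s: 13.85
position: [506.2, -37.6, 166.2]
eef_rot: [[-0.999, -0.044, 0.013], [-0.045, 0.993, -0.11], [-0.008, -0.11, -0.994]]
force: [11.4, 4.8, -3.5]
finger_gap: 0.185
grip_force: 68.5
```

drive_tool --series '[{"travel": [0, -1.3, -13], "dr": [0.05, 0, 0], "hand": 0}, {"travel": [0, -1.3, -13], "dr": [0.05, 0, 0], "hand": 0}, {"travel": [0, -1.3, -13], "dr": [0.05, 0, 0], "hand": 0}, {"travel": [0, -1.3, -13], "dr": [0.05, 0, 0], "hand": 0}, {"travel": [0, -1.3, -13], "dr": [0.05, 0, 0], "hand": 0}]'

```text
time_s: 14.48
position: [505.9, -30.4, 231.0]
eef_rot: [[-0.999, -0.042, 0.024], [-0.047, 0.935, -0.353], [-0.008, -0.353, -0.936]]
force: [11.8, 3.0, -3.5]
finger_gap: 0.187
grip_force: 68.4
```

drive_tool --series '[{"travel": [0, -1.3, -13], "dr": [0.05, 0, 0], "hand": 0}, {"travel": [0, -1.3, -13], "dr": [0.05, 0, 0], "hand": 0}, {"travel": [0, -1.3, -13], "dr": [0.05, 0, 0], "hand": 0}, {"travel": [0, -1.1, -10.4], "dr": [0.04, 0, 0], "hand": 0}, {"travel": [0, 0, 0], "dr": [0, 0, 0], "hand": 0}]'

```text
time_s: 15.1
position: [505.2, -14.3, 278.0]
eef_rot: [[-0.999, -0.039, 0.032], [-0.05, 0.851, -0.523], [-0.007, -0.524, -0.852]]
force: [11.1, -0.9, -1.9]
finger_gap: 0.188
grip_force: 68.6
```

drive_tool --series '[{"travel": [0, -1.1, -10.4], "dr": [0.04, 0, 0], "hand": 0}, {"travel": [0, 0, 0], "dr": [0, 0, 0], "hand": 0}, {"travel": [0, 0, 0], "dr": [0, 0, 0], "hand": 0}, {"travel": [0, 0, 0], "dr": [0, 0, 0], "hand": 0}, {"travel": [0, 0, 0], "dr": [0, 0, 0], "hand": 0}]'

```text
time_s: 15.72
position: [505.0, -10.1, 286.8]
eef_rot: [[-0.999, -0.037, 0.033], [-0.049, 0.83, -0.555], [-0.007, -0.556, -0.831]]
force: [11.3, -0.3, -1.8]
finger_gap: 0.182
grip_force: 68.9
```

```bash
python3 - <<'E'
from bench import env
from h import *
t=snap(env,'scene');s=env.state();print(s['position'],s['force'],s['qvel'],s['grip_force'])
cv2.imwrite('pics/v7.png',cv2.resize(t['color'][120:280,230:430],(750,600),interpolation=cv2.INTER_CUBIC))
E
```

```text
[504.96472855 -10.15944819 286.77515509] [11.16036769  0.02928663 -2.38354528] [ 0.05925708 -0.008557   -0.0875147   0.10217101  0.01343026  0.08644601] 68.85878920555115
```

View pics/v7.png

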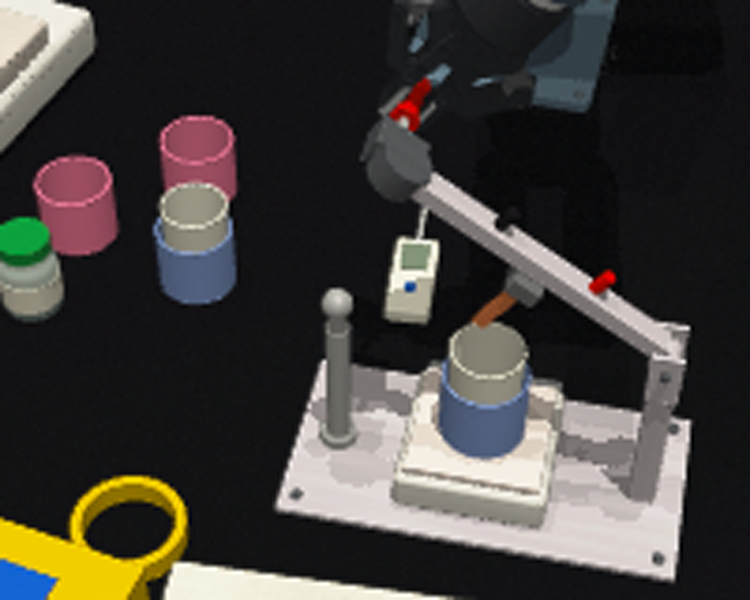

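The bridge is up at about 0.59 rad with the ball bare at crop (337,303). The electrode tip at (480,322) is well above the cell, whose rim centre is about (487,350), and the liner sits in its beaker. The knob is firmly held, so I'm handing in.

```bash
python3 -c "
from bench import env
print(env.finish_job())"
```

```text
the job is handed in; nothing more can be done
None
```

The job is handed in. The liner stands in the blue beaker, and the bridge is held up by its knob at about 0.59 rad, which should put the tips roughly 38 mm above the cell's rim. The last picture showed nothing out of place, but the hand-in gave no verdict.

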